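# Set a bridge iron on the hot plate and turn the thermostat to the mark

## Robot

A 7-joint arm with a two-finger parallel gripper is mounted at the origin on the work surface. World frame = base frame: x ahead of the robot, y to its left, z up, the work surface at z = 0. Lengths are in m, angles in rad, forces in N, time in s.
With the tool pointing down it reaches from about 0.35 to 0.9 m from the base axis. Payload 19.9 kg.
Tool frame: the origin (TCP) lies on the centre line of the jaws, within the pads' length; the fingertips stand 8 mm ahead of it and the grasp point (between the pads) lies 11 mm behind it; z points along the fingers, y is the line along which they close (so a half turn about z gives the same grasp; the last joint's range is limited). The gripper opens to 85 mm and grips with 20 to 120 N. Pads are 22 mm wide; open, the fingers measure 114 mm over their backs; the gripper's body (76 mm by 85 mm) begins 54 mm behind the grasp point. The pads swing forward as they close: fully open they stand 13 mm farther back than shut.
Start: joints at [-1.371, 0.417, -0.01, 1.614, 0.005, 1.111, -0.053], TCP at [0.149, 0.607, 0.239] pointing down, gripper open.
Joint ranges: [-2.81, 2.81], [-0.39, 2.02], [-1.27, 1.25], [0.06, 2.57], [-1.19, 4.33], [0.19, 2], [-2.82, 2.82]. Speed limits (rad/s): [1.89, 1.89, 2.39, 2.39, 3.01, 3.01, 3.01].

## Interface

Orientations are given as a unit quaternion [w, x, y, z].
In Python, from plant import env gives the robot as it stands.
- The arm moves only by the tool drive_tool, never from a script. Its argument "increments" is a list of rows, each a list of 6 numbers: the shift along the tool's x, y, z in mm, then the turn, a rotation vector about the tool's x, y, z in rad. A call has 1 to 12 rows; each row is the pose to reach, as a shift and turn from the pose commanded when the call began, along the tool's axes at that moment; what a row does not reach only later rows make up. A row lasts 1/12 s, in which the tool goes at most 41.7 mm and 7.16 degrees, less where a joint would pass 70% of its speed; a pose out of reach is approached as far as the arm can. A call with a gripper value outside its range is refused whole. "claw" is the finger opening in mm, from 0 to 85.4, set as the call begins (left out, the last holds). The fingers move at their own pace and stop on an object; the grip force is fixed at half the most. Time passes only in rows, so rows that repeat a pose let the fingers close. It gives the time, the measured TCP pose, the force, the opening and the grip force at its end, in the units of the state.
- env.read_state(): the state, without advancing time (a new reading comes with each control period).
- env.grab_frame(name): name is "scene" or "side" or "wrist"; returns a dict with "img" (420x560x3 uint8, red, green, blue), "fx", "fy", "cx", "cy" (pixels), "rvec" (rotation vector, rad) and "tvec" (3), from world to camera coordinates, as OpenCV has them; the wrist camera has in their place "mount" (4x4, takes a point from camera to tool coordinates, whose origin is the TCP and whose axes are the flange's). Camera axes: x right, y down, z forward; pixel columns grow to the right and rows downward; lengths in m; the calibration is good to about 2 mm. A picture is of the moment at which its call begins: read the wrist's pose just before it. There is no depth.
- env.close_job(): hands the job in; it is judged then, once.
The state is a dict: "t": time; "joint_positions": joint angles; "joint_vel": joint speeds; "joint_torque": joint torques, N m; "tool_pos": TCP position; "tool_rot": TCP orientation; "contact_force": force on the tool from outside, world axes, zero at the start; "ft_torque": the same for the moment, N m; "width": finger opening in m; "finger_force": force on a finger pad.
Only numpy, scipy, OpenCV 4.12 (cv2) and the standard library are available. Lean on these libraries where they do the work, as an engineer would, in place of code of your own. Each camera call takes 0.05 s, during which the arm holds its last target. There are 200 camera calls.

## Task

Get the bridge iron ready for loosening a guitar bridge: set the aluminium iron with the wooden handle down flat on the middle of the hot plate's dark square top, and turn the hot plate's big knob clockwise, letting go and taking a fresh grip as often as needed, until its white pointer stands at the red paint mark on the scale. Do not drop the iron, and leave the other things on the bench where they are.

Things in the scene. Friction and masses are not known exactly. Their poses are not given: they have to be found in the camera images.
- plate_centre (a point): Centre of the hot plate's top face, 90 mm above the bench: a flat dark grey metal square, 200 x 200 mm. Axes run along its edges: x away from the operator's side, y to the left, z up; the whole hot plate may be turned 0.3 rad either way. The knob's axis lies 171.5 mm from here towards -y.
- knob_grip (a point): On the knob's upright axis at grip height, 98.5 mm above the bench; turns with the knob, x axis along the bar to the pointing end. Black knob: round skirt 72 mm across, top 82.5 mm above the bench, with a straight bar grip across it, 66 mm long, 15 mm thick, top 113.5 mm above the bench. A white line on half of the bar's top shows the pointing end.
- knob_pointer (a point): The pointing end of the knob: the outer end of the white line, on the skirt's rim, 36 mm from the knob's axis, 82.5 mm above the bench.
- red_mark (a point): Middle of the red paint mark on the aluminium scale around the knob: 6 mm wide, 15 mm long radially, 47.5 mm from the knob's axis, 75 mm above the bench, straight to the right (-y of the hot plate) of the axis. The rest of the scale has black lines every 15 degrees.
- knob (a joint): Knob angle in rad: 0 at its off stop, growing clockwise seen from above, to a stop at 4.71. The pointer's direction is 2.356 minus this, counter-clockwise from the hot plate's x axis. 3.927 at the red mark; starts between 0.15 and 1.25. Friction 0.07 N m, no spring or detents: it stays where it is left.
- iron_mid (a point): Middle of the loose bridge iron, 36 mm above its underside: aluminium bar 140 (x) x 36 (y) x 20 mm, two posts 40 mm either side, and on them a wooden bar handle along x: 112 long, 22 wide, 24 mm tall, centre 24 mm above this point, 28 mm free below it. 74 mm tall in all, 0.29 to 0.45 kg. Stands upright left or right of the hot plate, x roughly along world x.
- bridge_mid (a point): Bystander: loose dark guitar bridge, 155 x 38 x 10 mm, lying flat; this point 4.5 mm above its underside.
- beam_mid (a point): Bystander: levelling beam, aluminium T section, 200 x 40 x 38 mm, red underside; this point at its middle.
- glue_mid (a point): Bystander: upright white glue bottle with orange cap, 60 mm diameter, 165 mm tall; this point 80 mm up.
- wax_mid (a point): Bystander: round tin, 84 mm diameter, 55 mm tall; this point half-way up.
- hammer_grip (a point): Bystander: small hammer, 240 mm long, lying; this point on its handle.
- clamp_mid (a point): Bystander: black quick-action bar clamp with orange pads, 230 mm long, 26 mm high, lying on its side.
- hotplate: White housing of the hot plate, fixed to the bench: 250 mm (x) by 350 mm (y), deck 72 mm above the bench. Origin at bench level under its middle, axes as for plate_centre. Plate on its left (+y), knob with scale on its right (-y).
Things that resemble listed ones, but are neither listed nor needed, are in the scene too. What is shaped like the part that bears iron_mid but pink is not meant.

How it is judged:
At the end, for the whole second after the job is handed in: The knob's pointer stands at the red mark within 8 degrees (0.14 rad) either way, and the iron lies at rest, flat on its aluminium face, on the hot plate, its middle within 30 mm of the plate's centre; both released (value of joint knob between 3.787 and 4.067 rad and horizontal distance between iron_mid and plate_centre below 0.03 m and z of iron_mid in the frame of plate_centre between 0.03 and 0.042 m and angle between iron_mid's own z axis and vertical below 0.08 rad and linear speed of iron below 0.02 m/s); the robot touches nothing.
It fails at once if the iron is dropped (it falls free faster than 0.7 m/s, about 25 mm) (linear speed of iron above 0.7 m/s and contact force between the fingers and iron below 0.1 N).
It fails at once if another thing on the bench is moved by more than 40 mm (distance of any of bridge_mid, beam_mid, glue_mid, wax_mid, hammer_grip, clamp_mid from where it was at the start of the episode above 0.04 m).
It also fails if it takes over 72 s, if anything falls off the work surface, if the arm or the gripper's body presses on something with over 40 N, if the wrist force passes 120 N, or if a joint passes its speed limit or range.

## Working session

There is one attempt and no reset: what is moved stays moved. The work goes in short steps, Python scripts to look and compute and a tool call to move; the robot and the scene stay as the last step left them, time stands still between calls to the robot, and variables do not carry over. Pictures are saved under pics/ and viewed, at most 10 in all, crops included, and the job is handed in when it is done.

Besides the shell and the picture viewer there is one more tool, called after "Request:" as name(argument=value, ...) on one line, values as JSON. drive_tool: Moves the arm, as the interface text tells. Its arguments: {"type":"object","properties":{"increments":{"type":"array","items":{"type":"array","items":{"type":"number"}}},"claw":{"type":"number"}},"required":["increments"]}

```bash
mkdir -p pics; ls
cat > h.py <<'E'
import numpy as np, cv2
from plant import env
from scipy.spatial.transform import Rotation as R
def st():
    s=env.read_state(); q=s["tool_rot"]; return s,np.array(s["tool_pos"]),R.from_quat([q[1],q[2],q[3],q[0]]).as_matrix()
def grab(n,fn):
    s,p,Rt=st(); f=env.grab_frame(n); cv2.imwrite(fn,f["img"][...,::-1])
    K=np.array([[f["fx"],0,f["cx"]],[0,f["fy"],f["cy"]],[0,0,1]])
    if n=="wrist":
        T=np.eye(4);T[:3,:3]=Rt;T[:3,3]=p;M=T@np.array(f["mount"])
    else:
        M=np.eye(4);Rw=R.from_rotvec(np.ravel(f["rvec"])).as_matrix();M[:3,:3]=Rw.T;M[:3,3]=-Rw.T@np.ravel(f["tvec"])
    np.savez(fn[:-3]+"npz",K=K,M=M); return f["img"],K,M
def load(fn): d=np.load(fn);return d["K"],d["M"]
def px2w(K,M,uv,z):
    d=M[:3,:3]@np.linalg.inv(K)@[uv[0],uv[1],1]; o=M[:3,3]; return o+d*(z-o[2])/d[2]
def w2px(K,M,P):
    c=M[:3,:3].T@(np.array(P)-M[:3,3]); u=K@c; return u[:2]/u[2]
E
python3 - <<'E'
from h import *
s,p,Rt=st();print(s["t"],p,Rt.round(3),s["width"])
a,_,M=grab("scene","pics/scene.png");b,_,M2=grab("side","pics/side.png")
print(M.round(2),M2.round(2))
cv2.imwrite("pics/both.png",cv2.resize(a,(784,588),interpolation=2)[...,::-1])
E
```

```text
pics
0.0 [0.14894946 0.60663929 0.23863816] [[-0.971  0.238 -0.   ]
 [ 0.238  0.971 -0.001]
 [-0.    -0.001 -1.   ]] 0.0854600555809267
[[ 0.6   0.53 -0.6   1.13]
 [ 0.8  -0.38  0.46 -0.58]
 [ 0.01 -0.76 -0.65  0.8 ]
 [ 0.    0.    0.    1.  ]] [[ 0.8  -0.45  0.4  -0.11]
 [-0.6  -0.62  0.51 -0.82]
 [ 0.02 -0.64 -0.76  1.2 ]
 [ 0.    0.    0.    1.  ]]
```

View pics/both.png

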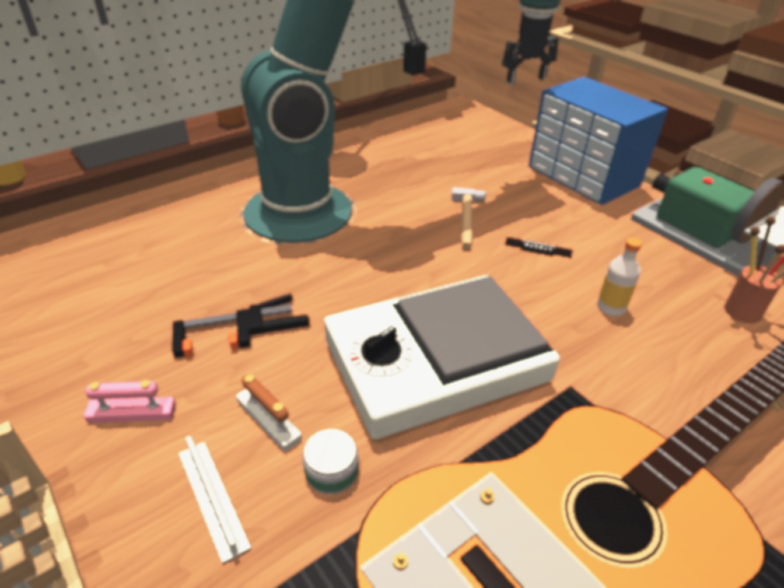

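View pics/side.png

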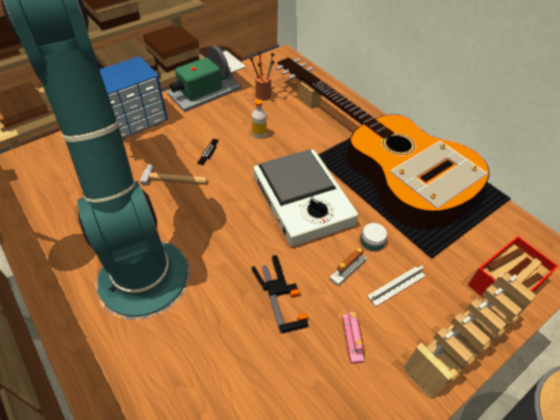

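The scene view shows two iron-shaped things: the aluminium one with the wooden handle at (267,410) in the 784-wide picture, and a pink one at (130,400). The aluminium one fits the description. The hot plate is at about (440,350), with the knob at (382,350) and the red mark at (355,359). I'll confirm the iron in a crop.

Run:
```python
from h import *
a=cv2.imread("pics/scene.png")[190:330,150:410]
cv2.imwrite("pics/crop1.png",cv2.resize(a,None,fx=3,fy=3,interpolation=cv2.INTER_CUBIC))
K,M=load("pics/scene.npz");K2,M2=load("pics/side.npz")
f=lambda u:px2w(K,M,(u[0]/1.4,u[1]/1.4),u[2]).round(3)
for n,u in dict(p1=(397,303,.09),p2=(490,279,.09),p3=(550,346,.09),p4=(447,377,.09),red=(355,359,.075),knob=(380,349,.0825),i_top1=(249,381,.074),i_top2=(281,413,.074)).items(): print(n,f(u))
print("side",px2w(K2,M2,(340,269),.074),px2w(K2,M2,(361,252),.074),px2w(K2,M2,(318,208),.0825))
```

```text
p1 [ 0.506 -0.075  0.09 ]
p2 [0.555 0.114 0.09 ]
p3 [0.745 0.07  0.09 ]
p4 [ 0.695 -0.118  0.09 ]
red [ 0.565 -0.208  0.075]
knob [ 0.576 -0.164  0.083]
i_top1 [ 0.504 -0.374  0.074]
i_top2 [ 0.591 -0.363  0.074]
side [ 0.47923522 -0.3779322   0.074     ] [ 0.57351124 -0.3708036   0.074     ] [ 0.57637521 -0.15983662  0.0825    ]
```

View pics/crop1.png

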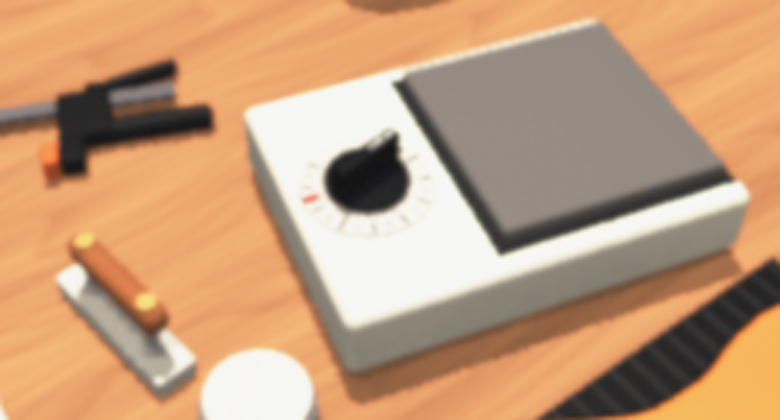

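The crop confirms it: bare aluminium foot with a brown wooden handle, top ends at crop (83,240) and (147,300). That puts the iron near (0.54,-0.37). The plate centre is near (0.625,0) with yaw about -0.25, and the knob is near (0.58,-0.167). I'll move above the knob first.

Request:
drive_tool(increments=[[-300,-325,-80,0,0,0.8],[-300,-325,-80,0,0,0.8],[-300,-325,-80,0,0,0.8],[-300,-325,-80,0,0,0.8],[-300,-325,-80,0,0,0.8],[-300,-325,-80,0,0,0.8],[-300,-325,-80,0,0,0.8],[-300,-325,-80,0,0,0.8],[-300,-325,-80,0,0,0.8],[-300,-325,-80,0,0,0.8],[-300,-325,-80,0,0,0.8],[-300,-325,-80,0,0,0.8]])

```text
t: 1.1
tool_pos: [0.3657, 0.2147, 0.3205]
tool_rot: [0.0, 0.5, 0.866, 0.001]
contact_force: [-0.0, 0.2, -0.1]
width: 0.0853
finger_force: 0.0
```

Request:
drive_tool(increments=[[-438,-5,0,0,0,0.8],[-438,-5,0,0,0,0.8],[-438,-5,0,0,0,0.8],[-438,-5,0,0,0,0.8],[-438,-5,0,0,0,0.8],[-438,-5,0,0,0,0.8],[-438,-5,0,0,0,0.8],[-438,-5,0,0,0,0.8],[-438,-5,0,0,0,0.8],[-438,-5,0,0,0,0.8],[-438,-5,0,0,0,0.8],[-438,-5,0,0,0,0.8]])

```text
t: 2.1
tool_pos: [0.5805, -0.1653, 0.3184]
tool_rot: [0.001, 0.797, 0.604, -0.001]
contact_force: [0.6, -1.0, 0.1]
width: 0.0857
finger_force: 0.0
```

Run:
```python
from h import *
a,K,M=grab("wrist","pics/w1.png")
s,p,Rt=st();print(p,Rt.round(3),np.round(s["joint_positions"],2),M.round(3),K[0])
cv2.imwrite("pics/w1b.png",cv2.resize(a,(784,588),interpolation=2)[...,::-1])
print(1.4*w2px(K,M,(.582,-.168,.1135)))
```

```text
[ 0.57997848 -0.16294535  0.3184116 ] [[ 0.27   0.963 -0.002]
 [ 0.963 -0.27  -0.002]
 [-0.002 -0.001 -1.   ]] [-0.36  0.39  0.77  1.59 -0.28  1.27  0.19] [[ 0.962 -0.26  -0.08   0.6  ]
 [-0.273 -0.921 -0.278 -0.094]
 [-0.002  0.29  -0.957  0.451]
 [ 0.     0.     0.     1.   ]] [297.00056732   0.         275.42271271]
[389.45432814 265.76805885]
```

View pics/w1b.png

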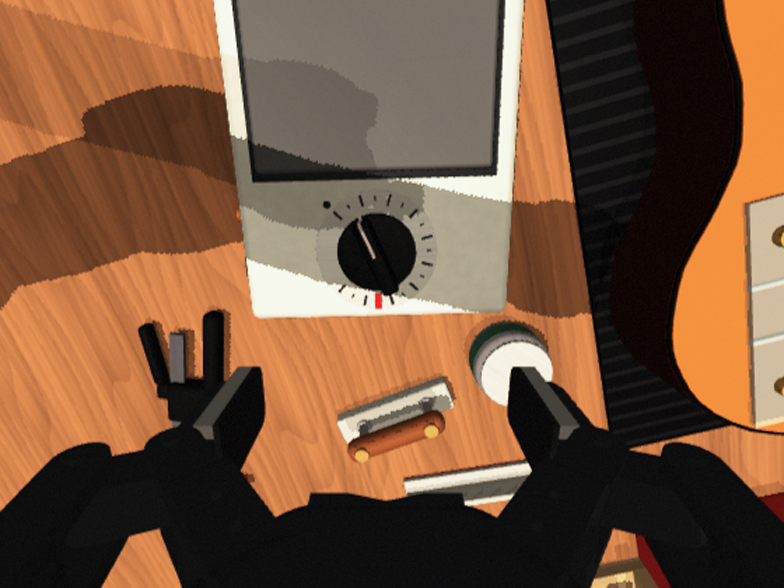

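The wrist view shows the knob skirt centre at (376,252), the white line from (359,222) to (375,258), the red mark at (378,300), the plate's near corners at (253,178) and (497,174), and the brass dots on the iron handle at (361,455) and (432,431).

Run:
```python
from h import *
K,M=load("pics/w1.npz")
f=lambda u,v,z:px2w(K,M,(u/1.4,v/1.4),z)
k=f(376,252,.0825);o=f(359,222,.1135);i=f(375,258,.1135);r=f(378,300,.075);c1=f(253,178,.09);c2=f(497,174,.09)
a=f(361,455,.074);b=f(432,431,.074)
print(k,r,r-k,np.hypot(*(r-k)[:2]),"yaw",np.arctan2(*(r-k)[1::-1])+np.pi/2)
print("white",o,i,np.linalg.norm(o-i),"dir",np.arctan2(*(o-i)[1::-1]),"from axis",np.arctan2(*(o-k)[1::-1]))
e=c2-c1;yw=np.arctan2(e[1],e[0]);print("plate",np.linalg.norm(e),yw,(c1+c2)/2+.1*np.array([-np.sin(yw),np.cos(yw),0]), (c1+c2)/2-.0715*np.array([-np.sin(yw),np.cos(yw),0]))
print("iron",a,b,(a+b)/2,np.linalg.norm(a-b),np.arctan2(*(b-a)[1::-1]))
```

```text
[ 0.57210507 -0.15934086  0.0825    ] [ 0.56048443 -0.20549886  0.075     ] [-0.01162064 -0.04615801 -0.0075    ] 0.04759832886723752 yaw -0.24663238664081089
white [ 0.56811985 -0.12657104  0.1135    ] [ 0.57227555 -0.15842321  0.1135    ] 0.032122119631001776 dir 1.7005320518760432 from axis 1.69181461821035
plate 0.20394778109880915 -0.2603278215263184 [0.61538354 0.00066167 0.09      ] [ 0.57123989 -0.16505975  0.09      ]
iron [ 0.49439695 -0.368353    0.074     ] [ 0.5749289  -0.36005012  0.074     ] [ 0.53466292 -0.36420156  0.074     ] 0.08095884184314876 0.10273739498032462
```

Request:
drive_tool(increments=[[0,-6,60,0,0,-0.41],[0,-6,120,0,0,-0.41],[0,-6,158,0,0,-0.41],[0,-6,158,0,0,-0.41],[0,-6,158,0,0,-0.41],[0,-6,158,0,0,-0.41],[0,-6,158,0,0,-0.41],[0,-6,158,0,0,-0.41],[0,-6,158,0,0,-0.41]], claw=50)

```text
t: 2.9
tool_pos: [0.5752, -0.159, 0.1634]
tool_rot: [0.001, 0.656, 0.755, 0.001]
contact_force: [-0.3, -0.1, 0.4]
width: 0.0501
finger_force: 0.0
```

Run:
```python
from h import *
a,K,M=grab("wrist","pics/w2.png")
s,p,Rt=st();print(p,Rt.round(3),np.round(s["joint_positions"],2))
cv2.imwrite("pics/w2b.png",cv2.resize(a,(784,588),interpolation=2)[...,::-1])
print(1.4*w2px(K,M,(.574,-.161,.1135)))
```

```text
[ 0.57496923 -0.15900166  0.16298461] [[-0.139  0.99   0.002]
 [ 0.99   0.139 -0.   ]
 [-0.001  0.002 -1.   ]] [-0.24  0.51  0.61  1.78 -0.35  0.96  0.65]
[383.01704199 337.91889373]
```

View pics/w2b.png

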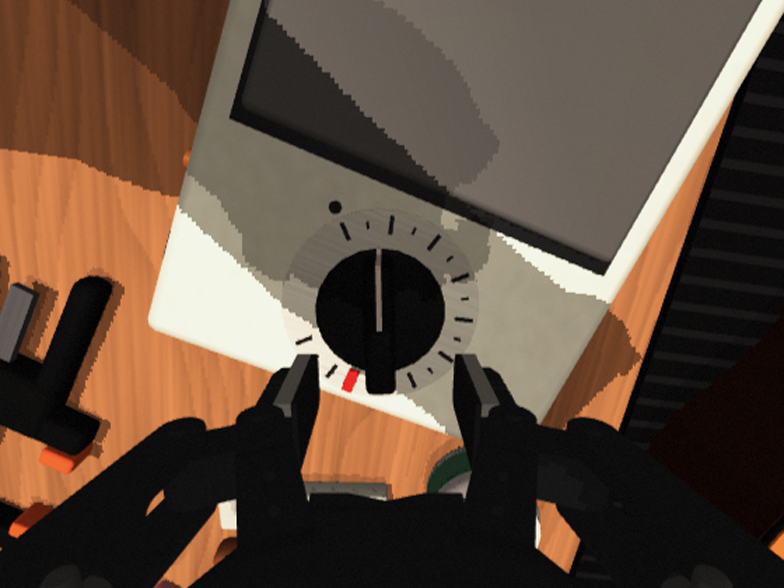

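The wrist view shows the bar aligned with the jaws: white line from (378,250) to (380,330), skirt centre at (380,310), plate's near corners at (232,117) and (605,274), red mark at (350,380).

Run:
```python
from h import *
K,M=load("pics/w2.npz")
f=lambda u,v,z:px2w(K,M,(u/1.4,v/1.4),z)
k=f(380,310,.0825);o=f(378,250,.1135);i=f(380,330,.1135);r=f(350,380,.075);c1=f(232,117,.09);c2=f(605,274,.09)
e=c2-c1;yw=np.arctan2(e[1],e[0]);n=np.array([-np.sin(yw),np.cos(yw),0])
print(k,i,r,np.arctan2(*(r-k)[1::-1])+np.pi/2,"white",np.linalg.norm(o-i),np.arctan2(*(o-i)[1::-1]),np.arctan2(*(o-k)[1::-1]))
print(np.linalg.norm(e),yw,"plate",(c1+c2)/2+.1*n,"knob",(c1+c2)/2-.0715*n)
```

```text
[ 0.57177723 -0.15778982  0.0825    ] [ 0.57204368 -0.15721275  0.1135    ] [ 0.56030283 -0.20610125  0.075     ] -0.2331882941006389 white 0.03812586958483363 1.7287031511323232 1.7195482027353644
0.19721308648449393 -0.24735703816035728 plate [0.61173898 0.00087684 0.09      ] knob [ 0.56974852 -0.1654032   0.09      ]
```

Request:
drive_tool(increments=[[-1,-3,35,0,0,0],[-1,-3,60,0,0,0],[-1,-3,67,0,0,0],[-1,-3,67,0,0,0],[-1,-3,67,0,0,0]])

```text
t: 3.37
tool_pos: [0.572, -0.1608, 0.0956]
tool_rot: [0.0, 0.656, 0.755, 0.0]
contact_force: [0.0, 0.1, 0.8]
width: 0.0498
finger_force: 0.0
```

Request:
drive_tool(increments=[[0,0,0,0,0,0],[0,0,0,0,0,0],[0,0,0,0,0,0],[0,0,0,0,0,0],[0,0,0,0,0,0],[0,0,0,0,0,0]], claw=5)

```text
t: 3.87
tool_pos: [0.5723, -0.1605, 0.0957]
tool_rot: [0.001, 0.656, 0.755, 0.001]
contact_force: [-0.4, 1.9, 10.2]
width: 0.0139
finger_force: 59.6
```

Request:
drive_tool(increments=[[0,0,-0.5,0,0,0.1],[0,0,-1,0,0,0.2],[0,0,-1,0,0,0.3],[0,0,-1,0,0,0.4],[0,0,-1,0,0,0.5],[0,0,-1,0,0,0.6],[0,0,-1,0,0,0.7],[0,0,-1,0,0,0.8],[0,0,-1,0,0,0.9],[0,0,-1,0,0,1.0],[0,0,-1,0,0,1.1],[0,0,-1,0,0,1.2]])

```text
t: 4.87
tool_pos: [0.5731, -0.1609, 0.0959]
tool_rot: [0.001, 0.968, 0.251, 0.001]
contact_force: [13.6, -6.9, -16.6]
width: 0.0134
finger_force: 58.9
```

Run:
```python
from h import *
s,p,Rt=st();print(p,np.arctan2(Rt[1,1],Rt[0,1]),np.round(s["joint_positions"],2),s["ft_torque"],s["contact_force"])
```

```text
[ 0.57306843 -0.16088511  0.09587424] -1.0643638040960317 [-0.39  0.7   0.85  1.83 -0.66  0.92 -0.3 ] [-1.52342809 -2.92550371  0.13594193] [ 13.5746339   -6.85287602 -16.55356335]
```

Request:
drive_tool(increments=[[0.5,1,0.5,0,0,0.1],[0.5,1,0.5,0,0,0.2],[0.5,1,0.5,0,0,0.3],[0.5,1,0.5,0,0,0.4],[0.5,1,0.5,0,0,0.5],[0.5,1,0.5,0,0,0.6],[0.5,1,0.5,0,0,0.7],[0.5,1,0.5,0,0,0.8],[0.5,1,0.5,0,0,0.9],[0.5,1,0.5,0,0,1.0],[0.5,1,0.5,0,0,1.1],[0.5,1,0.5,0,0,1.2]])

```text
t: 5.87
tool_pos: [0.5731, -0.1619, 0.0958]
tool_rot: [0.0, 0.94, -0.34, 0.001]
contact_force: [4.2, -7.3, -2.6]
width: 0.0136
finger_force: 61.0
```

Run:
```python
from h import *
s,p,Rt=st();print(p,np.arctan2(Rt[1,1],Rt[0,1]),np.round(s["joint_positions"],2),s["ft_torque"],s["contact_force"])
```

```text
[ 0.57313802 -0.1619241   0.09577483] -2.26495109941535 [-0.53  0.86  1.11  1.83 -0.89  1.05 -1.33] [-1.48770613 -0.66706836  0.05619511] [ 4.16554691 -7.28689985 -2.5515956 ]
```

Request:
drive_tool(increments=[[0,0,0,0,0,0],[0,0,0,0,0,0],[0,0,0,0,0,0],[0,0,-20,0,0,0],[0,0,-40,0,0,0],[0,0,-40,0,0,-0.12],[0,0,-40,0,0,-0.24],[0,0,-40,0,0,-0.36],[0,0,-40,0,0,-0.48],[0,0,-40,0,0,-0.6],[0,0,-40,0,0,-0.72],[0,0,-40,0,0,-0.84]], claw=50)

```text
t: 6.87
tool_pos: [0.5724, -0.1609, 0.1352]
tool_rot: [-0.0, 0.997, 0.079, 0.0]
contact_force: [0.7, -0.2, -0.8]
width: 0.0499
finger_force: 0.0
```

Request:
drive_tool(increments=[[0,0,0,0,0,-0.12],[0,0,0,0,0,-0.24],[0,0,0,0,0,-0.36],[0,0,0,0,0,-0.48],[0,0,0,0,0,-0.6],[0,0,0,0,0,-0.72],[0,0,0,0,0,-0.84],[0,0,0,0,0,-0.96],[0,0,0,0,0,-1.08],[0,0,0,0,0,-1.2],[0,0,0,0,0,-1.32],[0,0,0,0,0,-1.44]])

```text
t: 7.87
tool_pos: [0.5724, -0.161, 0.1353]
tool_rot: [0.0, 0.697, 0.717, 0.0]
contact_force: [-0.5, -0.3, 0.4]
width: 0.0498
finger_force: 0.0
```

Request:
drive_tool(increments=[[0,0,0,0,0,-0.12],[0,0,0,0,0,-0.24],[0,0,0,0,0,-0.36],[0,0,0,0,0,-0.48],[0,0,0,0,0,-0.6],[0,0,0,0,0,-0.72],[0,0,0,0,0,-0.86],[0,0,0,0,0,-0.86],[0,0,0,0,0,-0.86]])

```text
t: 8.62
tool_pos: [0.5723, -0.1613, 0.1353]
tool_rot: [0.0, 0.339, 0.941, 0.0]
contact_force: [-0.1, 0.1, -0.6]
width: 0.0502
finger_force: 0.0
```

Run:
```python
from h import *
a,K,M=grab("wrist","pics/w3.png")
s,p,Rt=st();print(s["t"],p,Rt.round(3),np.arctan2(Rt[1,1],Rt[0,1]),np.round(s["joint_positions"],2))
cv2.imwrite("pics/w3b.png",cv2.resize(a,(784,588),interpolation=2)[...,::-1])
```

```text
8.6667 [ 0.5723077  -0.16125702  0.13514598] [[-0.769  0.64   0.001]
 [ 0.64   0.769  0.   ]
 [-0.     0.    -1.   ]] 0.8766321316064339 [-0.1   0.51  0.43  1.79 -0.26  0.89  1.32]
```

View pics/w3b.png

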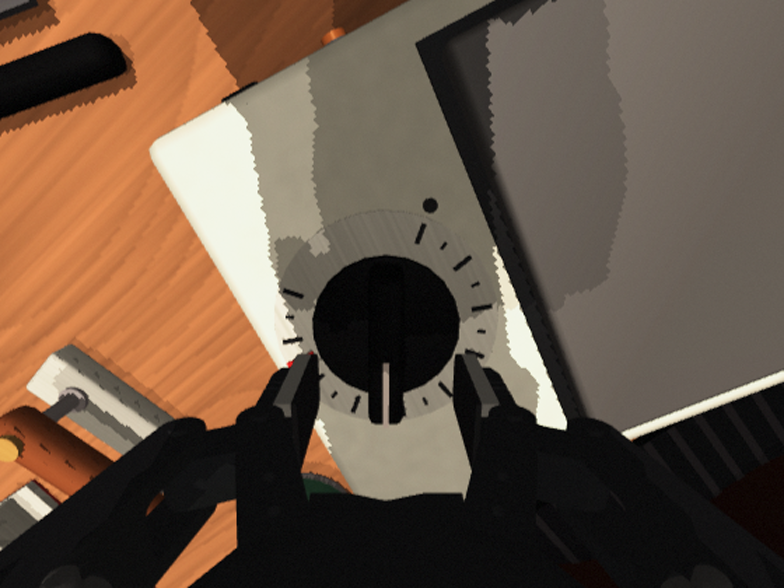

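The bar is centred between the jaws, with its white half now pointing down at (386,423). The knob turned as planned. I'll descend, grip again and turn the remaining 1.12 rad.

Request:
drive_tool(increments=[[0,0,20,0,0,0],[0,0,38.5,0,0,0],[0,0,38.5,0,0,0],[0,0,38.5,0,0,0]])

```text
t: 9.0
tool_pos: [0.5719, -0.161, 0.0961]
tool_rot: [-0.001, 0.34, 0.941, -0.0]
contact_force: [-0.1, 0.4, 1.1]
width: 0.05
finger_force: 0.0
```

Request:
drive_tool(increments=[[0,0,0,0,0,0],[0,0,0,0,0,0],[0,0,0,0,0,0],[0,0,0,0,0,0],[0,0,0,0,0,0],[0,0,0,0,0,0]], claw=5)

```text
t: 9.5
tool_pos: [0.5726, -0.1615, 0.0975]
tool_rot: [0.001, 0.339, 0.941, 0.0]
contact_force: [-3.3, -0.8, 9.6]
width: 0.0143
finger_force: 58.5
```

Request:
drive_tool(increments=[[0,0,0,0,0,0.1],[0,0,0,0,0,0.2],[0,0,0,0,0,0.3],[0,0,0,0,0,0.4],[0,0,0,0,0,0.5],[0,0,0,0,0,0.6],[0,0,0,0,0,0.7],[0,0,0,0,0,0.8],[0,0,0,0,0,0.9],[0,0,0,0,0,1.0],[0,0,0,0,0,1.12],[0,0,0,0,0,1.12]])

```text
t: 10.5
tool_pos: [0.5726, -0.1615, 0.0975]
tool_rot: [0.0, 0.789, 0.614, 0.0]
contact_force: [-4.8, -0.1, 12.8]
width: 0.0136
finger_force: 59.7
```

Request:
drive_tool(increments=[[0,0,0,0,0,0],[0,0,0,0,0,0],[0,0,0,0,0,0],[0,0,-20,0,0,0],[0,0,-50,0,0,0],[0,0,-90,0,0,0],[0,0,-110,0,0,0],[0,0,-110,0,0,0],[0,0,-110,0,0,0]], claw=60)

```text
t: 11.25
tool_pos: [0.5728, -0.161, 0.2075]
tool_rot: [0.001, 0.787, 0.618, 0.001]
contact_force: [-0.0, -0.7, -0.5]
width: 0.0602
finger_force: 0.0
```

Run:
```python
from h import *
a,K,M=grab("wrist","pics/w4.png")
s,p,Rt=st();print(s["t"],p,Rt.round(3),np.arctan2(Rt[1,1],Rt[0,1]),np.round(s["joint_positions"],2))
cv2.imwrite("pics/w4b.png",cv2.resize(a,(784,588),interpolation=2)[...,::-1])
```

```text
11.3 [ 0.57228408 -0.16080415  0.20630008] [[ 0.237  0.971  0.   ]
 [ 0.971 -0.237  0.   ]
 [ 0.     0.    -1.   ]] -0.23956797433579455 [-0.35  0.5   0.77  1.75 -0.39  1.06  0.32]
```

View pics/w4b.png

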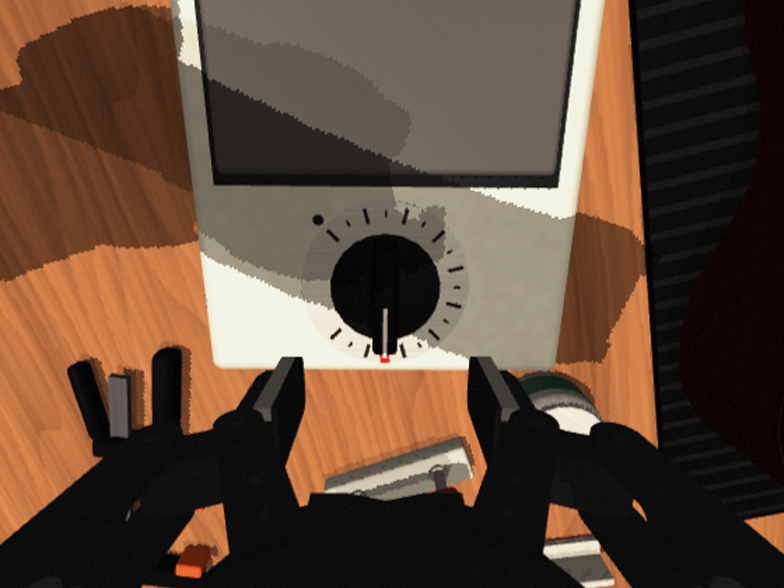

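The pointer now stands on the red mark: line end at (386,355), red at (385,359), axis at (386,286). Next is the iron.

Request:
drive_tool(increments=[[-40,2,0,0,0,0.12],[-80,4,0,0,0,0.24],[-120,7,10,0,0,0.36],[-160,10,20,0,0,0.48],[-208,12,30,0,0,0.6],[-208,12,45,0,0,0.72],[-208,12,50,0,0,0.84],[-208,12,50,0,0,0.96],[-208,12,50,0,0,1.08],[-208,12,50,0,0,1.2],[-208,12,50,0,0,1.23],[-208,12,50,0,0,1.23]], claw=55)

```text
t: 12.3
tool_pos: [0.534, -0.3657, 0.1549]
tool_rot: [-0.0, 0.999, 0.049, -0.001]
contact_force: [0.0, -0.7, 0.2]
width: 0.055
finger_force: 0.0
```

Run:
```python
from h import *
a,K,M=grab("wrist","pics/w5.png")
s,p,Rt=st();print(s["t"],p,Rt.round(3),np.arctan2(Rt[1,1],Rt[0,1]),np.round(s["joint_positions"],2))
cv2.imwrite("pics/w5b.png",cv2.resize(a,(784,588),interpolation=2)[...,::-1])
print(1.4*w2px(K,M,(.535,-.366,.074)))
```

```text
12.35 [ 0.53405886 -0.3657493   0.15511449] [[ 0.995  0.102 -0.002]
 [ 0.102 -0.995  0.   ]
 [-0.002 -0.001 -1.   ]] -1.469030429197454 [-0.1   0.77  0.99  1.65 -0.7   1.12 -0.38]
[388.48014532 308.58814446]
```

View pics/w5b.png

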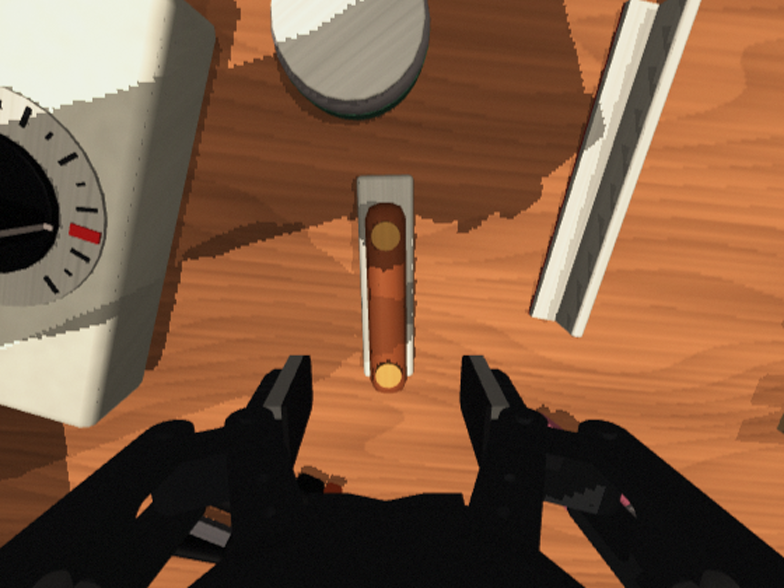

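The view shows the brass dots at (386,236) and (388,376), midpoint (387,306) against (388,309) predicted. The handle is parallel to the pads, and the beam's end at (555,325) is clear of the fingers. I'll descend and grip.

Request:
drive_tool(increments=[[0,0,30,0,0,0],[0,0,60,0,0,0],[0,0,85,0,0,0],[0,0,100,0,0,0],[0,0,106,0,0,0],[0,0,106,0,0,0],[0,0,106,0,0,0]])

```text
t: 12.93
tool_pos: [0.5347, -0.3665, 0.0513]
tool_rot: [0.0, 0.999, 0.051, 0.0]
contact_force: [0.9, -0.1, 0.6]
width: 0.0553
finger_force: 0.0
```

Request:
drive_tool(increments=[[0,0,0,0,0,0],[0,0,0,0,0,0],[0,0,0,0,0,0],[0,0,0,0,0,0],[0,0,0,0,0,0],[0,0,0,0,0,0]], claw=10)

```text
t: 13.43
tool_pos: [0.5351, -0.3662, 0.0515]
tool_rot: [0.0, 0.999, 0.051, 0.001]
contact_force: [-0.3, 2.0, 8.3]
width: 0.0208
finger_force: 59.5
```

Request:
drive_tool(increments=[[0,0,-5,0,0,0],[0,0,-15,0,0,0],[0,0,-30,0,0,0],[0,0,-50,0,0,0],[0,0,-75,0,0,0],[0,0,-100,0,0,0],[0,0,-130,0,0,0],[0,0,-155,0,0,0],[0,0,-165,0,0,0],[0,0,-170,0,0,0],[0,0,-170,0,0,0]])

```text
t: 14.35
tool_pos: [0.5346, -0.3659, 0.221]
tool_rot: [0.0, 0.999, 0.05, 0.0]
contact_force: [-0.0, -0.5, -4.9]
width: 0.0216
finger_force: 59.0
```

Run:
```python
from h import *
s,p,Rt=st();print(s["t"],p,Rt.round(3),np.round(s["joint_positions"],2),s["finger_force"],s["width"],s["contact_force"],s["ft_torque"])
```

```text
14.35 [ 0.53460142 -0.36592162  0.22095037] [[ 0.995  0.101  0.001]
 [ 0.101 -0.995 -0.   ]
 [ 0.001  0.    -1.   ]] [-0.13  0.7   1.05  1.6  -0.64  1.22 -0.42] 58.96115720272064 0.02161062791229166 [-0.03355464 -0.51894887 -4.85502591] [-0.00652198 -0.01598352  0.06040503]
```

Request:
drive_tool(increments=[[5,-15,0,0,0,0],[15,-48,0,0,0,0],[27,-84,0,0,0,0],[39,-120,0,0,0,0],[51,-158,0,0,0,0],[63,-196,0,0,0,0],[75,-234,0,0,0,0],[87,-271,0,0,0,0],[98,-305,0,0,0,0],[108,-335,0,0,0,0],[114,-354,0,0,0,0],[116,-361,0,0,0,0]])

```text
t: 15.35
tool_pos: [0.6136, 0.0093, 0.2183]
tool_rot: [-0.0, 0.999, 0.053, -0.001]
contact_force: [-0.3, -0.1, -4.4]
width: 0.021
finger_force: 59.5
```

Request:
drive_tool(increments=[[0,0,10,0,0,0],[0,0,25,0,0,0],[0,0,40,0,0,0],[0,0,52,0,0,0],[0,0,60,0,0,0],[0,0,64,0,0,0],[0,0,64,0,0,0],[0,0,64,0,0,0]])

```text
t: 16.02
tool_pos: [0.6137, 0.0045, 0.1565]
tool_rot: [0.0, 0.999, 0.05, 0.0]
contact_force: [-0.5, -0.1, -4.1]
width: 0.0212
finger_force: 59.4
```

Run:
```python
from h import *
a,K,M=grab("wrist","pics/w6.png");b,K2,M2=grab("side","pics/side2.png")
s,p,Rt=st();print(s["t"],p,Rt.round(3),np.round(s["joint_positions"],2),s["width"],s["contact_force"])
b=cv2.resize(b[130:270,230:390],(480,420),interpolation=2)
cv2.imwrite("pics/w6b.png",np.hstack([cv2.resize(a,(320,240)),np.zeros((240,1,3),np.uint8)]) [...,::-1])
m=np.zeros((420,800,3),np.uint8);m[:240,:320]=cv2.resize(a,(320,240));m[:,320:]=b
cv2.imwrite("pics/m6.png",m[...,::-1])
```

```text
16.1167 [0.61393267 0.00469392 0.1569278 ] [[ 0.995  0.101  0.001]
 [ 0.101 -0.995 -0.   ]
 [ 0.001  0.    -1.   ]] [-0.77  0.74  1.05  1.74 -0.72  1.1  -0.95] 0.02123459801861047 [-0.52696741 -0.40217275 -4.05019839]
```

View pics/m6.png

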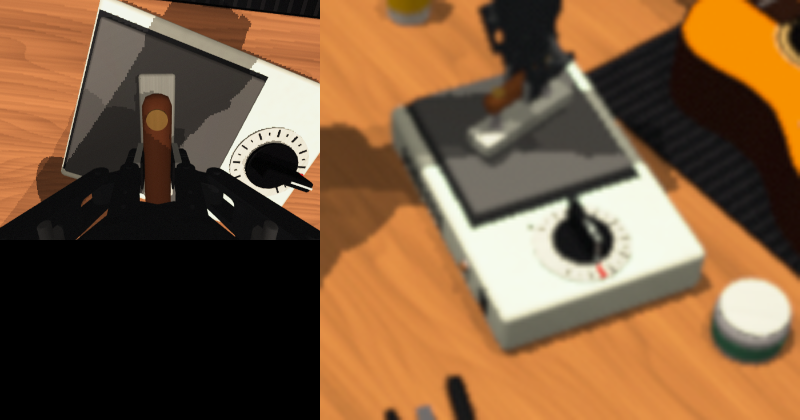

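The view shows the iron level over the plate's middle and the pointer at the red mark (side crop 600,270). I'll lower it gently.

Request:
drive_tool(increments=[[0,0,5,0,0,0],[0,0,9,0,0,0],[0,0,12,0,0,0],[0,0,13.5,0,0,0],[0,0,14.5,0,0,0],[0,0,15,0,0,0],[0,0,15,0,0,0],[0,0,15,0,0,0]])

```text
t: 16.78
tool_pos: [0.6136, 0.0048, 0.1416]
tool_rot: [-0.0, 0.999, 0.05, 0.0]
contact_force: [-3.4, 1.5, 1.8]
width: 0.021
finger_force: 60.3
```

Request:
drive_tool(increments=[[0,0,0,0,0,0],[0,0,0,0,0,0],[0,0,0,0,0,0],[0,0,0,0,0,0],[0,0,0,0,0,0],[0,0,-10,0,0,0],[0,0,-30,0,0,0],[0,0,-60,0,0,0],[0,0,-90,0,0,0],[0,0,-120,0,0,0],[0,0,-150,0,0,0],[0,0,-150,0,0,0]], claw=55)

```text
t: 17.78
tool_pos: [0.6151, 0.0038, 0.2974]
tool_rot: [0.0, 0.999, 0.05, 0.003]
contact_force: [-0.0, 0.0, 0.1]
width: 0.0552
finger_force: 0.0
```

Run:
```python
from h import *
a,K,M=grab("wrist","pics/w7.png")
s,p,Rt=st();print(s["t"],p,s["contact_force"],s["finger_force"])
cv2.imwrite("pics/w7b.png",cv2.resize(a,(784,588),interpolation=2)[...,::-1])
print(1.4*w2px(K,M,(.614,.005,.164)))
c=np.array([.614,.005]);y=-.245;Q=R.from_euler("z",y).as_matrix()[:2,:2]
print([(1.4*w2px(K,M,[*(c+Q@v),.09])).round() for v in np.array([[.1,.1],[.1,-.1],[-.1,-.1],[-.1,.1]])])
```

```text
17.8333 [0.61450533 0.00428864 0.29464318] [-0.63390467 -0.70466263 -1.22886055] 0.0
[385.2189113  287.76239893]
[array([305.,  97.]), array([546., 190.]), array([451., 400.]), array([240., 332.])]
```

View pics/w7b.png

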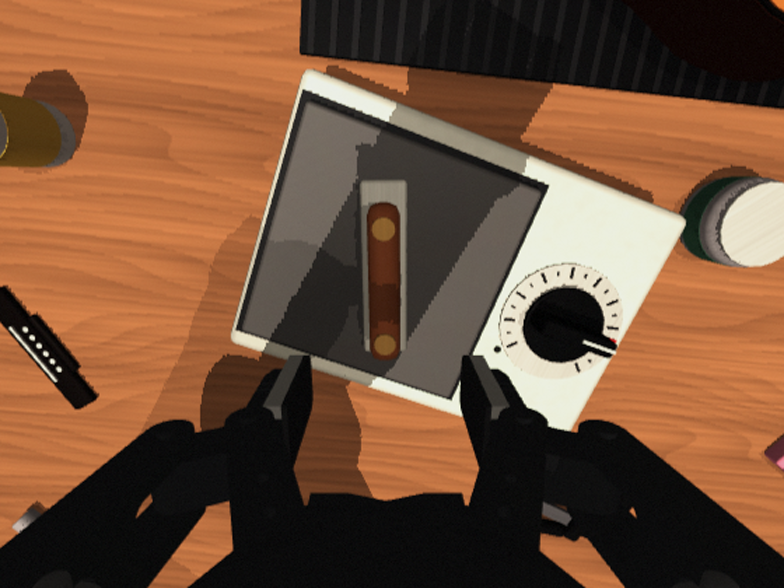

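The view shows the plate corners at (305,93), (547,186), (451,398) and (238,330), matching the prediction. The iron's dots are at (383,229) and (385,345), midpoint (384,287) against (385,288) expected for the centre. The knob points at red (612,342), and the gripper touches nothing.

Request:
drive_tool(increments=[[0,0,0,0,0,0],[0,0,0,0,0,0],[0,0,0,0,0,0],[0,0,0,0,0,0]])

```text
t: 18.17
tool_pos: [0.6133, 0.0049, 0.2906]
tool_rot: [0.0, 0.999, 0.05, -0.001]
contact_force: [-0.3, 0.3, -0.4]
width: 0.055
finger_force: 0.0
```

```bash
python3 -c "
from plant import env
print(env.close_job())"
```

```text
the job is handed in; nothing more can be done
None
```

The job is handed in at about 18 s of the 72 s allowed: the last picture shows the iron flat on the middle of the plate and the knob's pointer on the red mark, with both released; the judge's result was not shown.

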